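# Jam a wedge under the rattling light box

## Task

The hinged light box rattles on its rests. Take the grey plastic wedge, push it thin end first between the two low guide cheeks and under the light box's free edge until it jams tight and stays jammed by itself, carrying some of the box's weight but without lifting the box off its rests. Then let go, and leave the canisters, the loupe and the cassette opener where they are.

Things in the scene. Friction and masses are not known exactly. Their poses are not given: they have to be found in the camera images.
- wedge: Grey plastic wedge lying loose on its flat underside, 129 mm long, 30 wide, 40 to 85 g, friction about 0.6. Origin on its underside, x to the thin end, z up. The ramp runs from the thin end, x = +60 mm, 3 mm high, to x = -44 mm, 29 mm high (1 in 4). Behind it, x = -44 to -69 mm, stands a solid upright tab to hold it by, 24 mm wide (y), 45 mm high.
- guide: Two low dark steel cheeks fixed to the ledge: a slot 36 mm wide for the 30 mm wedge. Origin on the ledge midway between them; x is the direction to push the wedge in, y across the slot. The cheeks span x = -28 to -3 mm, y = 18 to 32 mm either side, 10 mm high. The light box's free edge crosses the slot at x = 0, at right angles to x, 8 to 20 mm above the ledge.
- stand: Fixed stand with the light box on it. Origin on the ledge below the middle of the free edge (a round nosing of 4 mm radius along y, 125 mm either side); x points to the hinge 220 mm away, as the guide's x. The box is 26 mm thick. Its screw feet are set anew each time: the edge's underside is 8 to 20 mm above the ledge. This is not reported and does not give.
- lightbox (a joint): Angle of the light box about its hinge: 0 on its rests (so at the start), growing as the free edge is lifted; 0.01 rad is 2.2 mm at the edge. The box weighs 2.8 kg; its edge bears about 14 N. Once the wedge touches, resistance grows within a few mm of travel: 10 to 16 N of push in all (ledge drag included) jams it; nearer 20 N the box starts to lift. Put in off the ledge, it loosens when let go.
- canister1: grey plastic film canister standing upright, 51 mm tall, up to 33 mm across with its black cap; origin at the centre of its underside. A bystander.
- canister2: grey plastic film canister standing upright, 51 mm tall, up to 33 mm across with its black cap; origin at the centre of its underside. A bystander.
- canister3: grey plastic film canister standing upright, 51 mm tall, up to 33 mm across with its black cap; origin at the centre of its underside. A bystander.
- loupe: Black plastic loupe, 46 mm tall, 44 mm across, standing on the ledge; origin at the centre of its underside. A bystander.
- opener: Flat chrome film cassette opener, about 105 mm long, 32 mm wide, 8 mm thick, lying loose; origin at the middle of its underside. A bystander, which swaps places with the wedge.

How it is judged:
At the end, for the whole second after the job is handed in: The wedge lies flat between the cheeks (centred within 5 mm, straight within 0.14 rad, flat within 0.07 rad), its thin end at least 10 mm past the box's free edge, let go and at rest, pressed by the box with more than 3 N, while the box is lifted by less than 0.0075 rad (1.6 mm at the edge) (contact force between wedge and stand above 3 N and value of joint lightbox below 0.0075 rad and x of wedge in the frame of guide between -0.05 and 0.03 m and y of wedge in the frame of guide between -0.005 and 0.005 m and angle between the x axis of wedge and the x axis of guide, either way round below 0.14 rad and angle between wedge's own z axis and vertical below 0.07 rad and contact force between the fingers and wedge below 0.1 N and linear speed of wedge below 0.01 m/s); the robot touches nothing.
It fails at once if a bystander (canister, loupe or opener) is moved by more than 25 mm (distance of any of canister1, canister2, canister3, loupe, opener from where it was at the start of the episode above 0.025 m).
It fails at once if the light box is heaved up by more than 0.04 rad (9 mm at the edge) (value of joint lightbox above 0.04 rad).
It also fails if it takes over 45 s, if anything falls off the work surface, if the arm or the gripper's body presses on something with over 40 N, if the wrist force passes 120 N, or if a joint passes its speed limit or range.

## Robot

A 7-joint arm with a two-finger parallel gripper is mounted at the origin on the work surface. World frame = base frame: x ahead of the robot, y to its left, z up, the work surface at z = 0. Lengths are in m, angles in rad, forces in N, time in s.
With the tool pointing down it reaches from about 0.425 to 0.875 m from the base axis. Payload 8.4 kg.
Tool frame: the origin (TCP) lies between the finger pads; the fingertips stand 17 mm ahead of it and the grasp point (between the pads) lies 2 mm behind it (r.tip_reach is the distance from the TCP to the fingertips, in m); z points along the fingers, y is the line along which they close (so a half turn about z gives the same grasp; the last joint's range is limited). The gripper opens to 87 mm and grips with 3 to 60 N. Pads are 19 mm wide; open, the fingers measure 117 mm over their backs; the gripper's body (75 mm by 190 mm) begins 51 mm behind the grasp point.
Start: joints at [1.02, 0.333, 0.04, 1.465, -0.013, 1.343, -0.059], TCP at [0.284, -0.585, 0.24] pointing down, gripper open.
Joint ranges: [-2.58, 2.58], [-0.38, 2.09], [-1.3, 1.39], [0.25, 2.4], [-1.5, 4.64], [0.08, 2.09], [-2.65, 2.65]. Speed limits (rad/s): [2.22, 2.22, 2.79, 2.79, 3.14, 3.14, 3.14].

## Interface

Orientations are given as [roll, pitch, yaw] about the fixed x, y, z axes, in that order (R = Rz(yaw) Ry(pitch) Rx(roll)).
In Python, from station import r gives the robot as it stands. Calls block until the motion is done:
- r.move_to(position, orientation): joint-space move of the TCP to a pose.
- r.movel(position, speed=0.15, rotation=None, contact_N=None): straight line of the TCP; rotation=None keeps the orientation; speed is the mean speed in m/s. With contact_N (N) it stops when the force on the tool has changed by that much, and returns True; else False.
- r.movej(angles): joint-space move.
- r.move_gripper(opening, grasp_force=None): finger opening in m; grasp_force is the grip in N (None keeps the last); returns when the fingers have stopped.
- r.wait(seconds).
- r.solve_ik(position, orientation): joint angles nearest the present ones, or None.
- r.camera(name): name is "side" or "top" or "wrist"; returns a dict with "color" (420x560x3 uint8, red, green, blue), "intrinsics" (3x3 intrinsics, pixels), "k1" (the pictures are not rectified: a ray, as slopes to the right and down, at radius r is drawn at 1 + k1 r^2 times it, then the intrinsics apply), "world_from_camera" (4x4, takes a point from camera to world coordinates). Camera axes: x right, y down, z forward; pixel columns grow to the right and rows downward; lengths in m; the calibration is good to about 2 mm. A picture is of the moment at which its call begins. There is no depth.
A pose or a line that the arm cannot do raises r.Unreachable and nothing moves.
- r.finish_job(): hands the job in; it is judged then, once.
Readings, each from a call of its own:
- r.get_t(): time.
- r.get_qpos(): joint angles.
- r.get_qd(): joint speeds.
- r.get_effort(): joint torques, N m.
- r.get_position(): TCP position.
- r.get_tcp_rot(): TCP orientation.
- r.get_ft_force(): force on the tool from outside, world axes, zero at the start.
- r.get_moment(): the same for the moment, N m.
- r.get_finger_gap(): finger opening in m.
- r.get_grasp_force(): force on a finger pad.
Only numpy, scipy, OpenCV 4.12 (cv2) and the standard library are available. Lean on these libraries where they do the work, as an engineer would, in place of code of your own. Each camera call takes 0.05 s, during which the arm holds its last target. There are 200 camera calls.

## Working session

There is one attempt and no reset: what is moved stays moved. The work goes in short steps, each a Python script; the robot and the scene stay as the last script left them, time stands still between calls to the robot, and variables do not carry over. Pictures are saved under pics/ and viewed, at most 10 in all, crops included, and the job is handed in when it is done.

```bash
mkdir -p pics; ls; python3 - <<'E'
from station import r
import cv2
for n in ("top","side"):
    c=r.camera(n); cv2.imwrite(f"pics/{n}0.png",c["color"][:,:,::-1]); print(n,c["intrinsics"],c["k1"],c["world_from_camera"].round(3) if hasattr(c["world_from_camera"],'round') else c["world_from_camera"])
print(r.get_t(),r.get_tcp_rot(),r.tip_reach,r.get_ft_force())
E
```

```text
pics
top [[480.24858961   0.         277.84695173]
 [  0.         480.24858961 203.26364195]
 [  0.           0.           1.        ]] -0.015178796254703803 [[ 0.011 -0.987  0.159  0.41 ]
 [-1.    -0.013 -0.006 -0.045]
 [ 0.008 -0.159 -0.987  1.32 ]
 [ 0.     0.     0.     1.   ]]
side [[401.4922083    0.         281.19659181]
 [  0.         401.4922083  211.34642861]
 [  0.           0.           1.        ]] -0.005824555334197696 [[ 0.988 -0.087  0.13   0.469]
 [-0.156 -0.62   0.769 -0.758]
 [ 0.014 -0.779 -0.626  0.631]
 [ 0.     0.     0.     1.   ]]
0.1 [-3.14012056e+00  8.80312639e-05  4.51779781e-01] 0.017 [-0.09844413  0.24552361 -0.5308432 ]
```

View pics/top0.png

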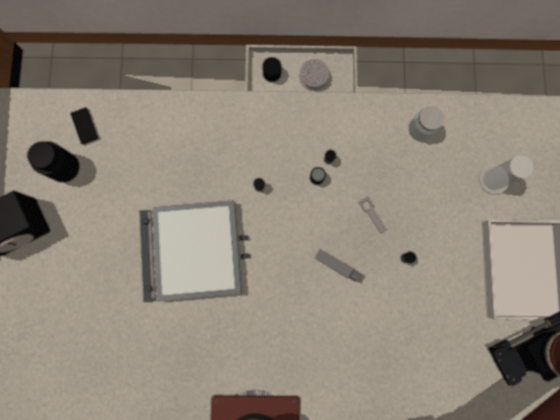

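View pics/side0.png

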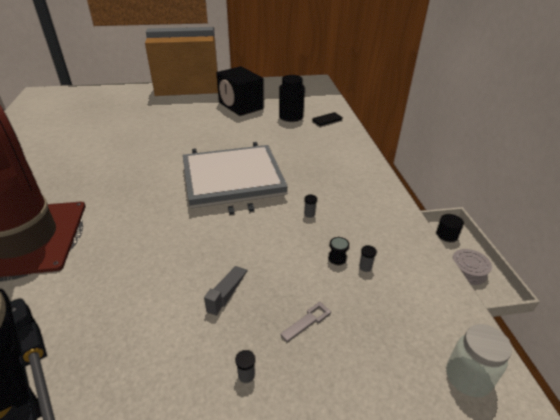

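The top view shows the wedge at (317,253)–(363,278), with its tab at the right end. The cheeks are at (244,238) and (245,256), and the box's free edge is near column 240. The push direction is roughly world +y. A canister stands at (409,258) and the opener at (373,214).

```bash
cat > h.py <<'E'
from station import r
import cv2, numpy as np
def cast(c,px,z):
    p=cv2.undistortPoints(np.array(px,float).reshape(-1,1,2),np.array(c["intrinsics"]),np.array([c["k1"],0,0,0,0.])).reshape(-1,2)
    T=np.array(c["world_from_camera"]); d=np.c_[p,np.ones(len(p))]@T[:3,:3].T; o=T[:3,3]
    return o+d*((np.reshape(z,(-1,1))-o[2])/d[:,2:])
def snap(n,f):
    c=r.camera(n); cv2.imwrite("pics/"+f,c["color"][:,:,::-1]); np.savez("pics/"+f+".npz",**{k:np.array(v) for k,v in c.items()}); return c
E
python3 - <<'E'
from h import *
c=r.camera("top")
names=["thin","tabtop","cheekL","cheekR","edge1","edge2","can","opener","canA"]
P=cast(c,[(317,254),(357,276),(244,238),(245,256),(236,203),(242,294),(409,257),(373,214),(260,184)],[.003,.045,.01,.01,.035,.035,.05,.005,.05])
for n,p in zip(names,P): print(n,p.round(3))
c=r.camera("wrist"); print(np.array(c["world_from_camera"]).round(3),c["intrinsics"])
print(r.get_position())
E
```

```text
thin [ 0.484 -0.162  0.003]
tabtop [ 0.425 -0.264  0.045]
cheekL [0.524 0.038 0.01 ]
cheekR [0.476 0.034 0.01 ]
edge1 [0.617 0.06  0.035]
edge2 [0.375 0.038 0.035]
can [ 0.476 -0.401  0.05 ]
opener [ 0.596 -0.317  0.005]
canA [ 0.667 -0.005  0.05 ]
[[ 0.437 -0.857 -0.275  0.36 ]
 [-0.9   -0.416 -0.132 -0.548]
 [-0.001  0.305 -0.952  0.384]
 [ 0.     0.     0.     1.   ]] [[339.88458991   0.         277.01987125]
 [  0.         339.88458991 209.27952745]
 [  0.           0.           1.        ]]
[ 0.28365254 -0.58454237  0.23901194]
```

```bash
python3 - <<'E'
from h import *
r.move_to([0.49,0.0,0.24],[3.1416,0,1.66]); print(r.get_t(), r.get_qpos())
snap("wrist","g1.png")
r.move_to([0.454,-0.214,0.22],[3.1416,0,1.05]); print(r.get_t(), r.get_qpos())
snap("wrist","w1.png")
E
```

```text
2.4167 [ 0.48405935  0.04037668 -0.58093097  1.8160219   0.02303724  1.29205145
 -0.01594844]
3.3417 [ 0.70723343  0.065611   -0.37120047  1.8283535   0.02425464  1.25195826
 -0.18883181]
```

View pics/g1.png

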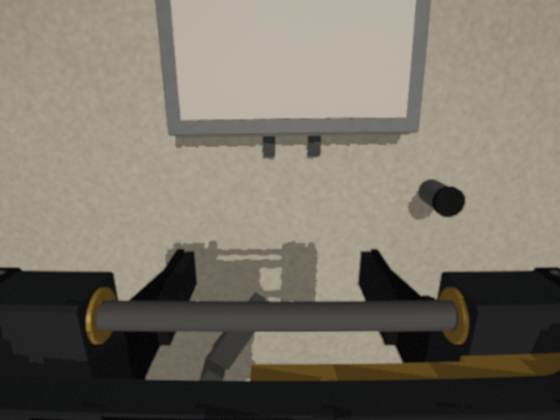

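View pics/w1.png

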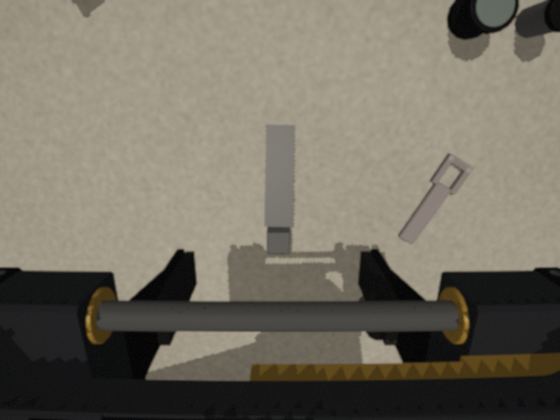

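The guide view shows the two cheeks at (269,147) and (314,147), with the box front top edge at row ~133. The wedge view shows the wedge pointing up: thin end at row 125 and columns 266–295, tab top around (279,240).

```bash
python3 - <<'E'
from h import *
L=lambda f:dict(np.load("pics/"+f+".npz"))
# cheeks
g=L("g1.png"); im=g["color"].astype(int)
m=(im.max(2)<85).astype(np.uint8); m[:136]=0;m[175:]=0;m[:,:240]=0;m[:,345:]=0
n,lab,st,ce=cv2.connectedComponentsWithStats(m); print(st[1:],ce[1:].round(1))
print(im[120:165:2,269].tolist())
# wedge
w=L("w1.png"); im=w["color"].astype(int)
m=((im[:,:,0]-im[:,:,2])<14).astype(np.uint8); m[:110]=0;m[256:]=0;m[:,:250]=0;m[:,:][:,310:]=0
for y in range(118,260,6):
    x=np.flatnonzero(m[y]); print(y,(x.min(),x.max(),len(x)) if len(x) else None, im[y,279].tolist())
E
```

```text
[[263 136  12  21 231]
 [308 136  13  20 244]] [[268.4 145.5]
 [313.6 145.2]]
[[117, 116, 111], [115, 115, 110], [114, 114, 109], [114, 113, 108], [113, 113, 108], [112, 113, 108], [108, 109, 103], [91, 89, 83], [65, 64, 59], [41, 41, 41], [42, 42, 41], [41, 44, 43], [62, 63, 62], [67, 68, 65], [61, 62, 60], [63, 65, 63], [64, 66, 65], [65, 66, 65], [75, 74, 69], [115, 108, 96], [159, 151, 134], [166, 158, 140], [167, 159, 142]]
118 None [160, 151, 135]
124 None [153, 146, 132]
130 (np.int64(267), np.int64(293), 27) [129, 125, 118]
136 (np.int64(267), np.int64(293), 27) [127, 124, 116]
142 (np.int64(267), np.int64(293), 27) [129, 125, 119]
148 (np.int64(267), np.int64(293), 27) [129, 126, 119]
154 (np.int64(267), np.int64(293), 27) [129, 126, 119]
160 (np.int64(267), np.int64(293), 27) [128, 125, 118]
166 (np.int64(266), np.int64(292), 27) [128, 125, 118]
172 (np.int64(266), np.int64(292), 27) [127, 124, 117]
178 (np.int64(266), np.int64(292), 27) [126, 124, 117]
184 (np.int64(266), np.int64(292), 27) [126, 122, 116]
190 (np.int64(266), np.int64(292), 27) [125, 121, 114]
196 (np.int64(266), np.int64(292), 27) [123, 120, 114]
202 (np.int64(266), np.int64(292), 27) [123, 120, 114]
208 (np.int64(266), np.int64(292), 27) [122, 119, 113]
214 (np.int64(265), np.int64(292), 28) [121, 118, 112]
220 (np.int64(265), np.int64(291), 27) [120, 117, 111]
226 (np.int64(267), np.int64(291), 25) [104, 101, 95]
232 (np.int64(268), np.int64(289), 22) [76, 74, 69]
238 (np.int64(268), np.int64(289), 22) [97, 95, 91]
244 (np.int64(268), np.int64(289), 22) [97, 95, 90]
250 (np.int64(267), np.int64(289), 23) [97, 94, 88]
256 None [116, 110, 97]
```

```bash
python3 - <<'E'
from h import *
L=lambda f:dict(np.load("pics/"+f+".npz"))
g=L("g1.png");w=L("w1.png")
A=cast(g,[(269,156.5),(314,156.5),(170,133),(418,131)],[.01,.01,.04,.04]); print(A.round(4))
m=A[:2].mean(0); d=A[0]-A[1]; print("front mid",m, "yaw cheeks",np.arctan2(-d[0],d[1])%(2*np.pi), np.hypot(*d[:2]))
for a,b in((0,1),(2,3)):
    d=A[a]-A[b]; print("yaw",np.arctan2(d[1],d[0])+0, "->push yaw", np.arctan2(d[1],d[0])-np.pi/2, np.hypot(*d[:2]))
B=cast(w,[(280.5,126),(278.5,221),(279,254)],[.003,.0275,.045]); print(B.round(4))
d=B[0]-B[1]; print("wedge yaw",np.arctan2(d[1],d[0]),np.hypot(*d[:2]),np.hypot(*(B[0]-B[2])[:2]))
u=d[:2]/np.hypot(*d[:2]); print("tab c",B[0][:2]-u*.1165, B[2][:2]+u*.0125)
E
```

```text
[[0.4793 0.023  0.01  ]
 [0.5289 0.0273 0.01  ]
 [0.3789 0.0429 0.04  ]
 [0.6264 0.0667 0.04  ]]
front mid [0.50410188 0.02514244 0.01      ] yaw cheeks 1.6581029089651067 0.04977082080587196
yaw -3.054286071419583 ->push yaw -4.625082398214479 0.04977082080587196
yaw -3.045849975920176 ->push yaw -4.616646302715072 0.24862239525102886
[[ 0.4874 -0.1631  0.003 ]
 [ 0.438  -0.2456  0.0275]
 [ 0.4236 -0.2719  0.045 ]]
wedge yaw 1.0311059544571293 0.09620243819936791 0.12616628723826015
tab c [ 0.42756505 -0.26299888] [ 0.42998343 -0.26113853]
```

```bash
cat >> h.py <<'E'
YG=1.662; UG=np.array([np.cos(YG),np.sin(YG)]); G=np.array([0.5041,0.0251])+.028*UG
def gp(x,y,z): p=G+x*UG+y*np.array([-UG[1],UG[0]]); return [p[0],p[1],z]
def ginv(): p=np.array(r.get_position()); d=p[:2]-G; return np.round([d@UG,d@np.array([-UG[1],UG[0]]),p[2]],4)
E
python3 - <<'E'
from h import *
r.move_to([.4288,-.262,.10],[np.pi,0,1.031])
r.movel([.4288,-.262,.032],speed=.1)
r.move_gripper(0.0,20); print("gap",r.get_finger_gap(),r.get_grasp_force(),r.get_t())
p=r.get_position(); r.movel([p[0],p[1],.062],speed=.1)
r.move_to(gp(-.1565-.02,0,.062),[np.pi,0,YG]); 
f0=np.array(r.get_ft_force())
r.movel(gp(-.1565-.02,0,.036),speed=.06)
hit=r.movel(gp(-.1565-.02,0,.028),speed=.01,contact_N=3)
print(hit,ginv(),r.get_ft_force()-f0,r.get_finger_gap(),r.get_t())
snap("wrist","p1.png")
E
```

```text
gap 0.024049117542828718 19.9998976662755 5.8583
True [-0.1766 -0.0002  0.0319] [0.48990649 0.28258396 5.22496636] 0.02397538446865733 8.1
```

View pics/p1.png

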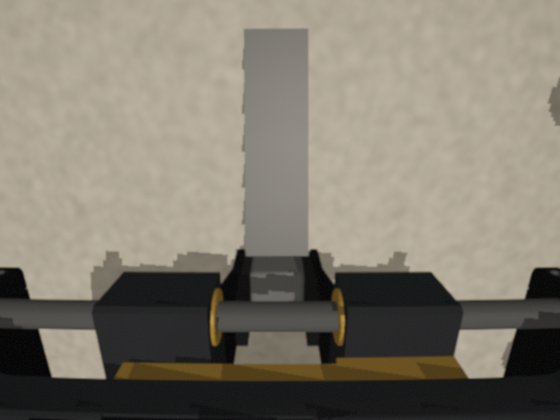

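The wedge is gripped straight (columns 245–307, thin end at row 28) and flat on the ledge. I'll move it forward to the slot mouth under a force guard.

```bash
python3 - <<'E'
from h import *
z=r.get_position()[2]
h=r.movel(gp(-.1165-.025,0,z),speed=.03,contact_N=6)
print(h,ginv(),r.get_ft_force(),r.get_finger_gap(),r.get_t())
snap("wrist","p2.png")
E
```

```text
False [-0.1413 -0.      0.0319] [-0.33047537 -0.67076484  4.88646104] 0.023844603204226888 9.4667
```

View pics/p2.png

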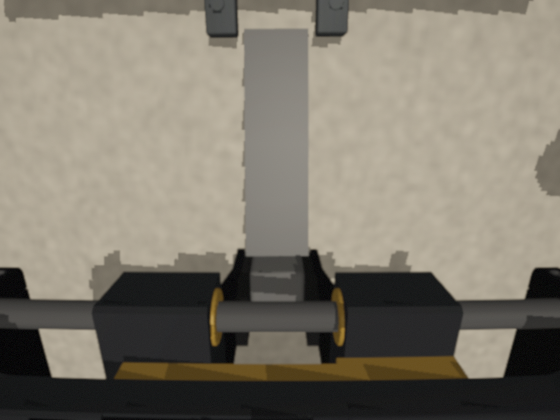

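The wedge is centred: gaps to the cheeks are about 7 px on the left (238→245) and 7.5 px on the right (308→315), and it is straight. Now the push.

```bash
python3 - <<'E'
from h import *
z=r.get_position()[2]
h=r.movel(gp(-.1165+.009,0,z),speed=.025,contact_N=5)
print(h,ginv(),r.get_ft_force(),r.get_t())
f=np.array(r.get_ft_force()); push=-f[:2]@UG
if not h:
    h=r.movel(gp(-.04,0,z),speed=.012,contact_N=12)
    f=np.array(r.get_ft_force()); print(h,ginv(),f,-f[:2]@UG,r.get_finger_gap(),r.get_t())
E
```

```text
False [-0.1074 -0.      0.0319] [-0.3149164  -1.93694419  4.60425777] 11.025
True [-0.0597  0.0001  0.0319] [-0.129057   -0.37733071  3.69935303] 0.3640082975960935 0.02395999833325501 14.725
```

```bash
python3 - <<'E'
from h import *
z=r.get_position()[2]; x=ginv()[0]
for i in range(12):
    x+=.0004; r.movel(gp(x,0,z),speed=.01)
    f=np.array(r.get_ft_force()); p=-f[:2]@UG; print(round(x,4),ginv(),f.round(2),p.round(2))
    if p>12.5: break
print(r.get_t(),r.get_finger_gap())
E
```

```text
-0.0593 [-0.0596  0.0001  0.0319] [-0.18 -3.23  5.67] 3.2
-0.0589 [-0.0596  0.0001  0.0319] [-0.45 -4.2   5.38] 4.14
-0.0585 [-0.0596  0.0002  0.0319] [ 0.29 -5.32  6.36] 5.32
-0.0581 [-0.0596  0.0001  0.0319] [ 0.31 -6.57  5.52] 6.57
-0.0577 [-0.0596  0.0002  0.0319] [ 1.4  -8.34  4.34] 8.44
-0.0573 [-0.0595  0.0001  0.0319] [ 1.31 -9.13  5.38] 9.21
-0.0569 [-0.0595  0.0002  0.0319] [  0.32 -10.99   4.47] 10.97
-0.0565 [-0.0594  0.0002  0.0319] [  0.49 -12.1    4.74] 12.09
-0.0561 [-0.0594  0.0002  0.0319] [  1.96 -13.42   4.49] 13.54
16.9833 0.023824695715991384
```

```bash
python3 - <<'E'
from h import *
z=.0319; x=-.0561
for i in range(14):
    f=np.array(r.get_ft_force()); p=-f[:2]@UG; print(round(x,4),round(z,4),ginv(),f.round(2),p.round(2))
    if f[2]<1.5 and p>13.5: break
    if f[2]>=1.5: z+=.0003
    elif p<=13.5: x+=.0003
    r.movel(gp(x,0,z),speed=.01)
r.move_gripper(.05); print(r.get_finger_gap(),r.get_ft_force(),ginv())
p=r.get_position(); r.movel([p[0],p[1],.14],speed=.1)
print(r.get_t()); snap("wrist","e1.png"); snap("side","e2.png")
E
```

```text
-0.0561 0.0319 [-0.0594  0.0002  0.0319] [  1.96 -13.42   4.49] 13.54
-0.0561 0.0322 [-0.0594  0.0004  0.0319] [  1.92 -12.77   2.4 ] 12.89
-0.0561 0.0325 [-0.0594  0.0005  0.032 ] [  3.31 -12.33  -2.54] 12.58
-0.0558 0.0325 [-0.0593  0.0005  0.0319] [  4.79 -13.74  -1.79] 14.12
0.04952223784912768 [ 0.35843472 -0.4044437   0.31317831] [-0.0558 -0.      0.0325]
19.7167
```

View pics/e1.png

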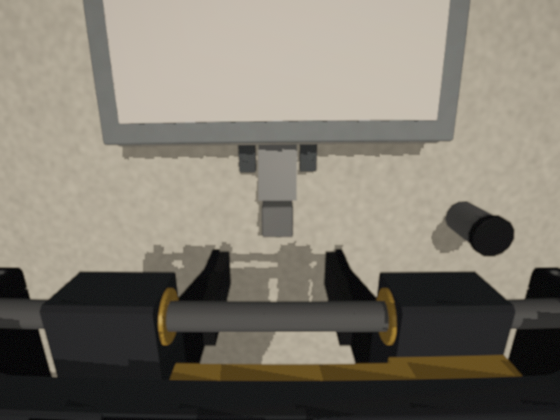

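The wedge sits in the slot, straight and centred, with the tab top at (277,218) and the cheeks at (247,158) and (308,158). I pulled up slightly just before releasing, so I'll confirm the jam by pushing the tab's back with closed fingers, with the wedge resting free on the ledge.

```bash
python3 - <<'E'
from h import *
r.movel(gp(-.105,0,.14),speed=.1); r.move_gripper(0.0)
r.movel(gp(-.105,0,.026),speed=.1)
h=r.movel(gp(-.07,0,.026),speed=.015,contact_N=5)
x=ginv()[0]; print(h,ginv())
for i in range(20):
    f=np.array(r.get_ft_force()); p=-f[:2]@UG; print(round(x,4),ginv(),f.round(2),p.round(2))
    if p>13.3: break
    x+=.0005; r.movel(gp(x,0,.026),speed=.01)
r.movel(gp(-.12,0,.026),speed=.05)
r.movel(gp(-.12,0,.16),speed=.1)
print(r.get_t()); snap("wrist","e3.png")
E
```

```text
True [-0.0824  0.0003  0.0257]
-0.0824 [-0.0824  0.0003  0.0257] [ 1.26 -1.72  0.74] 1.83
-0.0819 [-0.0824  0.0003  0.0258] [-1.18 -4.2   1.01] 4.07
-0.0814 [-0.0823  0.0003  0.0259] [ 0.09 -4.36 -0.08] 4.35
-0.0809 [-0.0823  0.0003  0.0259] [ 0.38 -6.62 -0.99] 6.63
-0.0804 [-0.0823  0.0003  0.0259] [-0.03 -8.36 -1.16] 8.32
-0.0799 [-0.0823  0.0003  0.0259] [  0.83 -10.22  -1.51] 10.26
-0.0794 [-0.0823  0.0003  0.0259] [  0.06 -11.97  -1.52] 11.93
-0.0789 [-0.0822  0.0003  0.0259] [  1.73 -13.76  -0.58] 13.86
28.4833
```

View pics/e3.png

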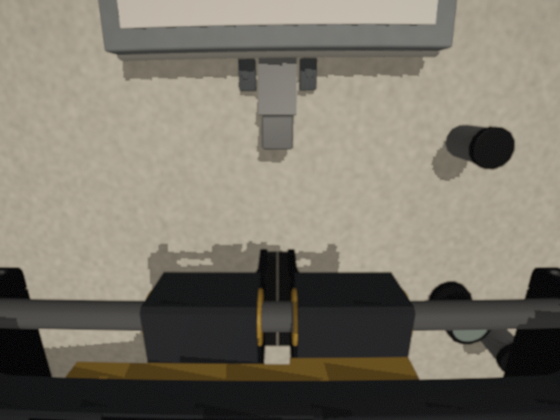

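The wedge resisted 13.9 N without moving more than about 0.2 mm. It is straight between the cheeks, with its tab at (277,132), and the gripper is clear.

```bash
python3 -c "
from station import r
print(r.finish_job())"
```

```text
the job is handed in; nothing more can be done
None
```

The wedge is jammed under the light box's free edge, straight and centred between the cheeks; it held a 13.9 N check push with about 0.2 mm of movement, it's been let go, the bystanders weren't touched, and the job is handed in at about 28.5 s (no verdict came back, and I couldn't measure the box's lift or the wedge's contact force directly).

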